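Change the bench dust extraction over to its front intake

ROBOT

A 6-joint arm with a two-finger parallel gripper is mounted at the origin on a cart in front of the work surface, level with it; the furniture and walls round the work are solid. World frame = base frame: x ahead of the robot, y to its left, z up, the work surface at z = 0. Lengths are in m, angles in rad, forces in N, time in s.
With the tool pointing down it reaches from about 0.375 to 0.975 m from the base axis. Payload 3.8 kg.
Tool frame: the origin (TCP) lies midway between the tips of the shut fingers; the grasp point (between the pads) lies 19 mm behind it; z points along the fingers, y is the direction in which the jaws open and shut (so a half turn about z gives the same grasp; the last joint's range is limited). The gripper opens to 85 mm and grips with 20 to 120 N. Pads are 22 mm wide; open, the fingers measure 114 mm over their backs; the gripper's body (76 mm by 85 mm) begins 54 mm behind the grasp point. The pads swing forward as they close: fully open they stand 13 mm farther back than shut.
Start: joints at [-1.215, 0.264, 1.604, -0, 1.274, -0.037], TCP at [0.258, -0.624, 0.231] pointing down, gripper open.
Joint ranges: [-2.63, 2.63], [-0.94, 2.18], [0.31, 2.57], [-1.31, 4.45], [0, 2.66], [-2.55, 2.55]. Speed limits (rad/s): [2.57, 2.57, 3.14, 3.14, 3.14, 3.14].

INTERFACE

Orientations are given as a rotation vector (axis times angle).
In Python, from workcell import bot gives the robot as it stands.
- The arm moves only by the tool drive_tool, never from a script. Its argument "deltas" is a list of rows, each an object with "hand": the opening, from 0 (shut) to 1 (fully open); "offset": the shift along the world's x, y, z in cm, a list of three; "angular": the turn, a rotation vector about the world's x, y, z in degrees, a list of three. A call has 1 to 8 rows; each row is the pose to reach, as a shift and turn from the pose commanded when the call began; what a row does not reach only later rows make up. A row lasts 1/8 s, in which the tool goes at most 62.5 mm and 10.7 degrees, less where a joint would pass 70% of its speed; a pose out of reach is approached as far as the arm can. A call with a gripper value outside its range is refused whole. The fingers move at their own pace and stop on an object; "force" is the grip in N (left out, the last holds). Time passes only in rows, so rows that repeat a pose let the fingers close. It gives the time, the measured TCP pose, the force and the opening at its end, in the units of the state.
- bot.read_state(): the state, without advancing time (a new reading comes with each control period).
- bot.read_camera(name): name is "side" or "top"; returns a dict with "frame" (400x640x3 uint8, blue, green, red), "mtx" (3x3 intrinsics, pixels), "R" (3x3) and "t" (3): a world point X has camera coordinates R X + t. Camera axes: x right, y down, z forward; pixel columns grow to the right and rows downward; lengths in m; the calibration is good to about 2 mm. A picture is of the moment at which its call begins. There is no depth.
- bot.finish_job(): hands the job in, once; it reports no verdict.
The state is a dict: "time": time; "q": joint angles; "joint_vel": joint speeds; "joint_torque": joint torques, N m; "tool_pos": TCP position; "tcp_rot": TCP orientation; "wrist_force": force on the tool from outside, world axes, zero at the start; "torque": the same for the moment, N m; "width": opening from 0.0 (shut) to 1.0 (fully open).
Only numpy, scipy, OpenCV 4.12 (cv2) and the standard library are available. Lean on these libraries where they do the work, as an engineer would, in place of code of your own. Each camera call takes 0.05 s, during which the arm holds its last target. There are 200 camera calls.

TASK

The dust extraction box on the bench has been drawing through its open top port; change it over to the front intake. First slide the gate's thin metal blade up out of its slot by its folded top lip, all the way to its stop, so the front intake is fully open; only then close the top port with the loose flanged cap, seated squarely over the spigot with its flange flush, because the running fan must not be choked. Leave the blade up, let go of everything, and leave the sanding block, the offcut and the tape measure where they are.

Things in the scene. Friction and masses are not known exactly. Their poses are not given: they have to be found in the camera images.
- extraction_box: fixed plywood box 168x328x130 mm; origin: centre of its underside, x from its front face (x=-80 mm) into the box, away from the robot, y left, z up. On the front at y=-85: aluminium gate body, 110 wide, x -98 to -80, z 10 to 130; its round intake stub (75 across, centre z=68) sticks out to x=-128. On top at y=+85: the open port. A grey pipe runs from the back to the wall
- gate_blade (a joint): lift of the gate's steel blade in m, straight up: 0 shut, 0.075 at its stop (intake fully open from 0.067). Lifting takes about 7 N; friction holds it wherever it is left
- blade_lip (a point): centre of the level lip folded forward from the blade's top edge; moves with the blade, has the box's axes. Lip 60 mm wide (y), 4 thick, from the blade (16 mm on in x) to a round hem 7 mm thick (16 mm back). Shut: 176 mm above the bench, 46 above the gate body. Free space below and beside it: hook it from below with tilted closed fingers, or grip it across its 60 mm width from above
- top_port (a point): centre of the top port's seat: the flat upper face of its flange (108 mm across), 135 mm above the bench, box's axes. The spigot, 64 mm outside diameter, stands 20 mm above this seat, its upper edge chamfered
- cap: loose grey plastic flanged cap, about 160 g, right way up on the bench; origin: centre of the flange's underside, z up. Flange 104 mm across, 6 thick; skirt 78 outside, 67.6 inside, open below to a depth of 22; closed top at z=28; round knob on top, 38 diameter from z=39 to 61 mm (narrower neck below it). Seated: origin at point top_port, flange flat on the port's flange
- sanding_block: loose sanding block, 66 x 110 x 32 mm, lies in front of the box; origin at the centre of its underside; leave alone
- offcut_3: loose timber offcut, 60 x 100 x 19 mm, lies in front of the box; origin at the centre of its underside; leave alone
- tape_measure: loose yellow tape measure, 37 x 88 x 62 mm, stands on the bench; origin at the centre of its underside; leave alone
There are look-alikes about, which are no part of the job. What is shaped like the cap but orange or turquoise is not meant.

How it is judged:
On the way, in this order (a step that is already met when the one before it is completed fails the run):
1. the gate blade is up at its stop (lift over 68 mm) while the top port is still open (value of joint gate_blade above 0.068 m), for 0.2 s.
2. the cap is seated on the top port with the gate open (horizontal distance between cap and top_port below 0.005 m and z of cap in the frame of top_port below 0.004 m and angle between cap's own z axis and vertical below 0.06 rad and value of joint gate_blade above 0.068 m), for 0.2 s.
At the end, for the whole second after the job is handed in: The blade stays up with a lift over 68 mm; the cap rests on the top port, its origin within 5 mm sideways and 4 mm in height of the seat's centre, tilted less than 0.06 rad, still and released (all of step 2 and z of cap in the frame of top_port above -0.004 m and linear speed of cap below 0.02 m/s); the robot touches nothing.
It fails at once if the sanding block, the offcut or the tape measure is moved by more than 30 mm (distance of any of sanding_block, offcut_3, tape_measure from where it was at the start of the episode above 0.03 m).
It also fails if it takes over 56 s, if anything falls off the work surface, if the arm or the gripper's body presses on something with over 40 N, if the wrist force passes 120 N, or if a joint passes its speed limit or range.

## Working session

There is one attempt and no reset: what is moved stays moved. The work goes in short steps, Python scripts to look and compute and a tool call to move; the robot and the scene stay as the last step left them, time stands still between calls to the robot, and variables do not carry over. Pictures are saved under pics/ and viewed, about 8 in all and at most 12, crops included, and the job is handed in when it is done.

Besides the shell and the picture viewer there is one more tool, called after ">>>" by a JSON object that holds its "name" and its "arguments". drive_tool: Moves the arm, as the interface text tells. Its arguments: {"type":"object","properties":{"deltas":{"type":"array"},"force":{"type":"number"}},"required":["deltas"]}

```bash
mkdir -p pics; python3 - <<'E'
from workcell import bot
import cv2
print(bot.read_state())
for n in("top","side"):
    c=bot.read_camera(n); cv2.imwrite(f"pics/{n}0.png",c["frame"]); print(n,c["mtx"].tolist(),c["R"].tolist(),c["t"].tolist())
E
```

```text
{'time': 0.0, 'q': array([-1.21488664e+00,  2.64760540e-01,  1.60539325e+00, -1.17566556e-06,
        1.27366956e+00, -3.68806650e-02]), 'joint_vel': array([-2.20155625e-04,  9.91668403e-05, -1.04789100e-03,  7.56308501e-04,
        6.14693272e-04,  3.43197679e-04]), 'joint_torque': array([-4.50556490e-05, -5.15115881e+01, -3.67308211e+01, -2.08187266e-04,
        1.29990894e-02, -2.25094418e-06]), 'tool_pos': array([ 0.25812353, -0.62290584,  0.22994664]), 'tcp_rot': array([-3.07903984e+00, -6.12605737e-01,  5.57918739e-04]), 'wrist_force': array([ 0.52175578, -0.34216867,  0.38586305]), 'torque': array([0.00183246, 0.00035179, 0.01695453]), 'width': 1.0035203953554988}
top [[418.8543231317188, 0.0, 311.3116235814635], [0.0, 418.8543231317188, 205.91931644654466], [0.0, 0.0, 1.0]] [[0.013796070921496548, -0.9996722801314412, 0.021563876366148718], [-0.9977534749186111, -0.015177110356661753, -0.06525073646372223], [0.06555662983227142, -0.020615228789106817, -0.9976358757718204]] [0.03737210080058045, 0.5037226932295065, 0.9991147026090496]
side [[447.19874186150645, 0.0, 317.022051531246], [0.0, 447.19874186150645, 202.88559086289513], [0.0, 0.0, 1.0]] [[-0.9397159268058228, -0.3409881198916453, -0.025711456594962902], [-0.09848382170537727, 0.3418769311810781, -0.9345700085004399], [0.3274674239825653, -0.8756981591958326, -0.3548490104414178]] [0.5202477677651777, 0.1523780084911707, 1.1701988264048815]
```

View pics/top0.png

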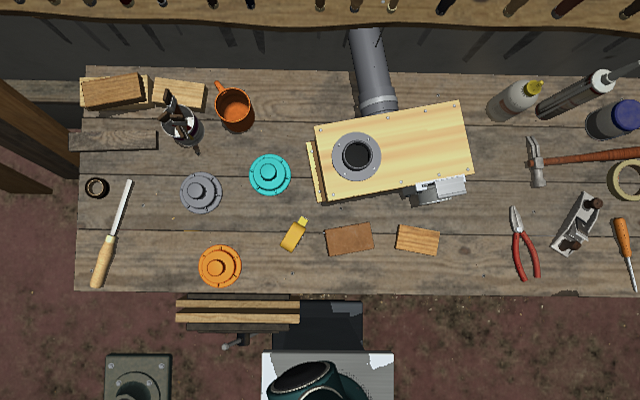

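View pics/side0.png

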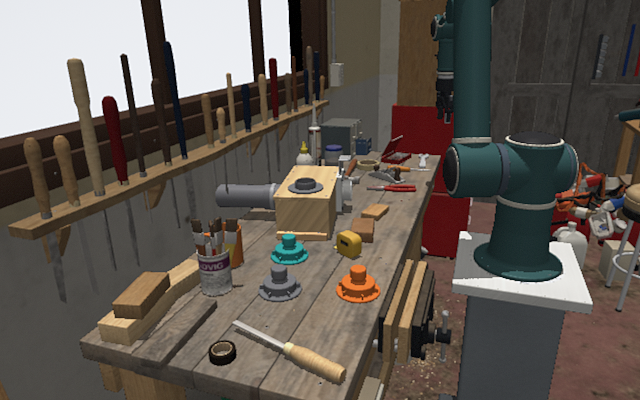

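Top: grey cap at about (201,191), port (357,155), box top corners about (313,127), (460,100), (474,175), (318,201); gate at (440,190). Side: the cap is at about (279,285). I'll enlarge both.

```bash
python3 - <<'E'
import cv2,numpy as np
a=cv2.imread("pics/top0.png")
cr=cv2.resize(a[85:225,300:480],None,fx=4.4,fy=4.28,interpolation=cv2.INTER_CUBIC)
cv2.imwrite("pics/c1.png",cr)
s=cv2.imread("pics/side0.png")
l=cv2.resize(a[160:225,170:235],(400,400),interpolation=cv2.INTER_CUBIC)
r=cv2.resize(s[150:250,270:370],(400,400),interpolation=cv2.INTER_CUBIC)
cv2.imwrite("pics/c2.png",np.hstack([l,r]))
E
```

```text
(no output)
```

View pics/c1.png

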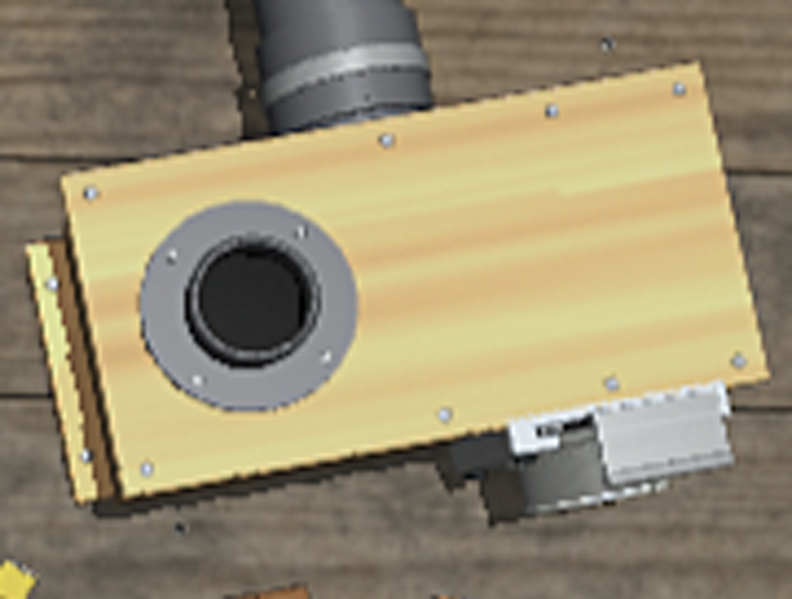

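View pics/c2.png

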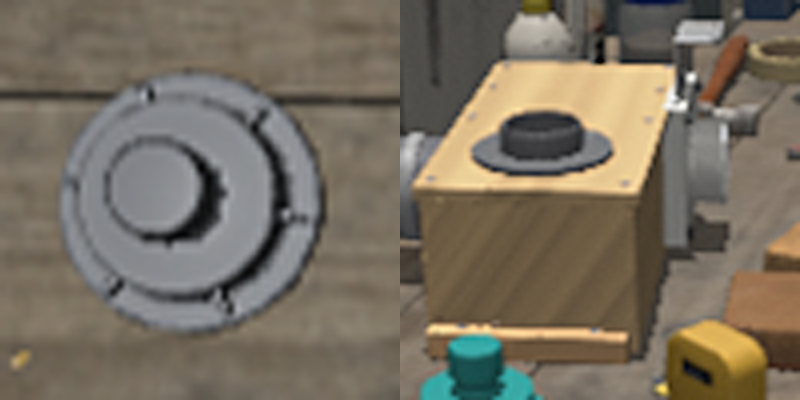

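Crop c1: lid corners (62,176), (700,62), (768,380), (122,497); port flange spans x 140–358, y 200–411; lip corners (597,410), (722,385), (733,462), (607,485). Crop c2: cap flange spans x 60–322, y 70–332, and the knob top is a circle centred about (155,187).

```bash
cat >h.py <<'E'
import numpy as np
cal={}
K=np.array([[418.8543231317188,0,311.3116235814635],[0,418.8543231317188,205.91931644654466],[0,0,1]])
R=np.array([[0.013796070921496548,-0.9996722801314412,0.021563876366148718],[-0.9977534749186111,-0.015177110356661753,-0.06525073646372223],[0.06555662983227142,-0.020615228789106817,-0.9976358757718204]])
t=np.array([0.03737210080058045,0.5037226932295065,0.9991147026090496])
Ks=np.array([[447.19874186150645,0,317.022051531246],[0,447.19874186150645,202.88559086289513],[0,0,1]])
Rs=np.array([[-0.9397159268058228,-0.3409881198916453,-0.025711456594962902],[-0.09848382170537727,0.3418769311810781,-0.9345700085004399],[0.3274674239825653,-0.8756981591958326,-0.3548490104414178]])
ts=np.array([0.5202477677651777,0.1523780084911707,1.1701988264048815])
def ray(uv,z,K=K,R=R,t=t):
    c=-R.T@t; d=R.T@np.linalg.solve(K,[uv[0],uv[1],1]); return c+d*(z-c[2])/d[2]
def crop(p,o,sx,sy): return ((p[0]+.5)/sx+o[0]-.5,(p[1]+.5)/sy+o[1]-.5)
def proj(X,K=K,R=R,t=t):
    p=K@(R@X+t); return p[:2]/p[2]
E
python3 - <<'E'
from h import *
np.set_printoptions(precision=4,suppress=True)
c1=lambda p:crop(p,(300,85),4.4,4.2786)
B=np.array([ray(c1(p),.13) for p in[(62,176),(700,62),(768,380),(122,497)]])
print("box",B[:,:2].tolist(),B.mean(0))
for i in range(4):
    d=B[(i+1)%4]-B[i]; print(np.linalg.norm(d),np.degrees(np.arctan2(d[1],d[0])))
pf=ray(c1((249,305.5)),.135); print("port",pf, 218/4.4)
L=np.array([ray(c1(p),.178) for p in[(597,410),(722,385),(733,462),(607,485)]]); print("lip",L,L.mean(0))
for i in range(4):
    d=L[(i+1)%4]-L[i]; print(np.linalg.norm(d),np.degrees(np.arctan2(d[1],d[0])))
s=400/65
f=ray(crop((191,201),(170,160),s,s),.004); k=ray(crop((155,187),(170,160),s,s),.061)
print("cap",f,k)
E
```

```text
box [[0.6707217264727534, 0.04423020785545042], [0.7365313282652939, -0.27468277645397465], [0.5720223288316335, -0.3070995294677423], [0.5072682545278624, 0.012642969487701348]] [ 0.6216 -0.1312  0.13  ]
0.3256323006847391 -78.34033503023251
0.16767246873180966 -168.85259563989626
0.32623359081677994 101.4486666401083
0.16647759944971657 10.937533698351007
port [ 0.6048 -0.0484  0.135 ] 49.54545454545454
lip [[ 0.5489 -0.2064  0.178 ]
 [ 0.562  -0.2654  0.178 ]
 [ 0.5248 -0.2702  0.178 ]
 [ 0.5128 -0.2109  0.178 ]] [ 0.5371 -0.2382  0.178 ]
0.060480687500300015 -77.48820363198762
0.03751042362417695 -172.639395033777
0.06056531639981282 101.44976678856922
0.036399471769891126 7.085589846201232
cap [0.5333 0.3154 0.004 ] [0.533  0.3151 0.061 ]
```

>>> {"name": "drive_tool", "arguments": {"deltas": [{"hand":1,"offset":[3.5,4.8,0],"angular":[0,0,-3]},{"hand":1,"offset":[7,9.6,0],"angular":[0,0,-6]},{"hand":1,"offset":[10.5,14.5,0],"angular":[0,0,-9]},{"hand":1,"offset":[14,19.3,0],"angular":[0,0,-11.1]},{"hand":1,"offset":[17.5,24.2,0],"angular":[0,0,-11.1]},{"hand":1,"offset":[21,29,0],"angular":[0,0,-11.1]},{"hand":1,"offset":[24.5,34,0],"angular":[0,0,-11.1]},{"hand":1,"offset":[27.6,38.6,0],"angular":[0,0,-11.1]}], "force": 60}}

```text
time: 1.1
tool_pos: [0.5351, -0.2355, 0.2309]
tcp_rot: [-3.126, -0.313, 0.001]
wrist_force: [0.7, -0.0, -0.6]
width: 0.999
```

>>> {"name": "drive_tool", "arguments": {"deltas": [{"hand":1,"offset":[0,0,0],"angular":[0,0,0]},{"hand":1,"offset":[0,0,0],"angular":[0,0,0]},{"hand":1,"offset":[0,0,0],"angular":[0,0,0]}]}}

```text
time: 1.48
tool_pos: [0.5336, -0.2387, 0.231]
tcp_rot: [3.126, 0.31, -0.001]
wrist_force: [-0.1, -1.2, 0.7]
width: 0.998
```

```bash
python3 - <<'E'
from workcell import bot
import cv2,numpy as np
s=bot.read_state(); print(s["q"],s["tool_pos"],s["tcp_rot"])
a=bot.read_camera("top")["frame"]; b=bot.read_camera("side")["frame"]
l=cv2.resize(a[130:250,360:480],(400,400),interpolation=cv2.INTER_CUBIC)
r=cv2.resize(b[110:230,300:420],(400,400),interpolation=cv2.INTER_CUBIC)
cv2.imwrite("pics/c3.png",np.hstack([l,r]))
E
```

```text
[-4.62956233e-01  9.44789719e-02  1.80261688e+00 -4.45150559e-04
  1.24509447e+00  9.10439155e-01] [ 0.53355309 -0.23865006  0.23100078] [ 3.12624201e+00  3.09792484e-01 -1.14736255e-03]
```

View pics/c3.png

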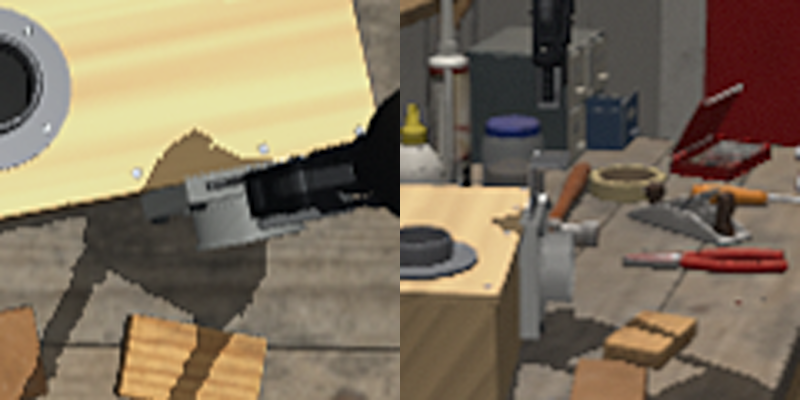

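The left crop shows the gripper above the lip (lip's left edge at about x=190 and the finger at x≈250, which matches the parallax). The right crop shows the finger straight above the lip at (548,160). Descending.

>>> {"name": "drive_tool", "arguments": {"deltas": [{"hand":1,"offset":[0,0,-2.5],"angular":[0,0,0]},{"hand":1,"offset":[0,0,-4.5],"angular":[0,0,0]},{"hand":1,"offset":[0,0,-6],"angular":[0,0,0]},{"hand":1,"offset":[0,0,-7.2],"angular":[0,0,0]},{"hand":1,"offset":[0,0,-8],"angular":[0,0,0]},{"hand":1,"offset":[0,0,-8],"angular":[0,0,0]},{"hand":1,"offset":[0,0,-8],"angular":[0,0,0]}]}}

```text
time: 2.45
tool_pos: [0.5349, -0.2378, 0.1519]
tcp_rot: [3.125, 0.312, 0.002]
wrist_force: [0.2, 0.6, -0.0]
width: 1.0
```

>>> {"name": "drive_tool", "arguments": {"deltas": [{"hand":0.6,"offset":[0,0,0],"angular":[0,0,0]},{"hand":0.6,"offset":[0,0,0],"angular":[0,0,0]},{"hand":0.5,"offset":[0,0,0],"angular":[0,0,0]},{"hand":0.3,"offset":[0,0,0],"angular":[0,0,0]},{"hand":0.3,"offset":[0,0,0],"angular":[0,0,0]},{"hand":0.3,"offset":[0,0,0],"angular":[0,0,0]}], "force": 60}}

```text
time: 3.2
tool_pos: [0.5344, -0.236, 0.1518]
tcp_rot: [-3.123, -0.311, -0.0]
wrist_force: [-0.2, 4.6, 1.5]
width: 0.684
```

>>> {"name": "drive_tool", "arguments": {"deltas": [{"hand":0.3,"offset":[0,0,1],"angular":[0,0,0]},{"hand":0.3,"offset":[0,0,2],"angular":[0,0,0]},{"hand":0.3,"offset":[0,0,3],"angular":[0,0,0]},{"hand":0.3,"offset":[0,0,4],"angular":[0,0,0]},{"hand":0.3,"offset":[0,0,5],"angular":[0,0,0]},{"hand":0.3,"offset":[0,0,6],"angular":[0,0,0]},{"hand":0.3,"offset":[0,0,6.8],"angular":[0,0,0]},{"hand":0.3,"offset":[0,0,6.8],"angular":[0,0,0]}]}}

```text
time: 4.2
tool_pos: [0.5344, -0.236, 0.2192]
tcp_rot: [-3.123, -0.312, -0.0]
wrist_force: [1.4, 6.0, -2.0]
width: 0.676
```

>>> {"name": "drive_tool", "arguments": {"deltas": [{"hand":0.3,"offset":[0,0,0.3],"angular":[0,0,0]},{"hand":0.3,"offset":[0,0,0.6],"angular":[0,0,0]},{"hand":0.3,"offset":[0,0,0.8],"angular":[0,0,0]},{"hand":0.3,"offset":[0,0,0.8],"angular":[0,0,0]},{"hand":0.3,"offset":[0,0,0.8],"angular":[0,0,0]}]}}

```text
time: 4.82
tool_pos: [0.5343, -0.236, 0.2242]
tcp_rot: [-3.123, -0.312, 0.002]
wrist_force: [6.1, 3.7, -13.5]
width: 0.681
```

```bash
python3 - <<'E'
from workcell import bot
import cv2,numpy as np
s=bot.read_state(); print(s["tool_pos"],s["wrist_force"],s["width"])
a=bot.read_camera("top")["frame"]; b=bot.read_camera("side")["frame"]
l=cv2.resize(a[130:250,360:480],(400,400),interpolation=cv2.INTER_CUBIC)
r=cv2.resize(b[110:230,300:420],(400,400),interpolation=cv2.INTER_CUBIC)
cv2.imwrite("pics/c4.png",np.hstack([l,r]))
E
```

```text
[ 0.53430259 -0.2359672   0.22424895] [  6.08014436   3.67459302 -13.45744291] 0.6806962535508088
```

View pics/c4.png

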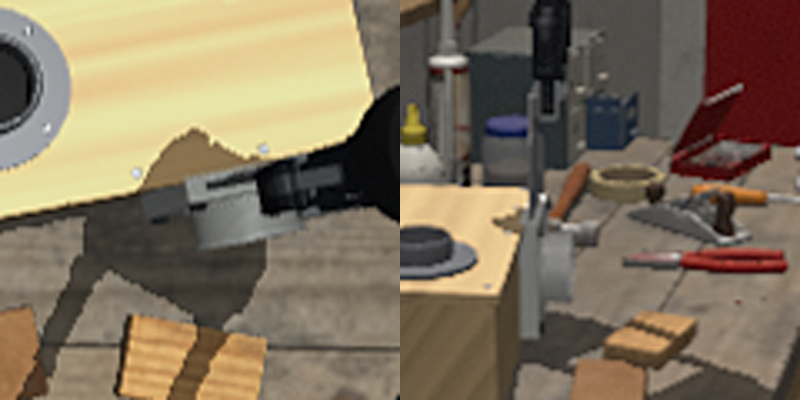

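Right crop: the blade is up and its lip is held at about (550,85). Pushing a little further to confirm the stop.

>>> {"name": "drive_tool", "arguments": {"deltas": [{"hand":0.3,"offset":[0,0,0.2],"angular":[0,0,0]},{"hand":0.3,"offset":[0,0,0.4],"angular":[0,0,0]},{"hand":0.3,"offset":[0,0,0.4],"angular":[0,0,0]},{"hand":0.3,"offset":[0,0,0.4],"angular":[0,0,0]}]}}

```text
time: 5.42
tool_pos: [0.5342, -0.2359, 0.2244]
tcp_rot: [-3.122, -0.312, 0.004]
wrist_force: [13.2, -0.7, -28.2]
width: 0.68
```

>>> {"name": "drive_tool", "arguments": {"deltas": [{"hand":0.3,"offset":[0,0,-0.3],"angular":[0,0,0]},{"hand":0.3,"offset":[0,0,-0.5],"angular":[0,0,0]},{"hand":1,"offset":[0,0,-0.5],"angular":[0,0,0]},{"hand":1,"offset":[0,0,-0.5],"angular":[0,0,0]},{"hand":1,"offset":[0,0,-0.5],"angular":[0,0,0]},{"hand":1,"offset":[0,0,-0.5],"angular":[0,0,0]}]}}

```text
time: 6.18
tool_pos: [0.5345, -0.2379, 0.227]
tcp_rot: [3.125, 0.312, 0.001]
wrist_force: [-0.6, -0.8, -0.5]
width: 1.003
```

>>> {"name": "drive_tool", "arguments": {"deltas": [{"hand":1,"offset":[0,0,2],"angular":[0,0,0]},{"hand":1,"offset":[0,0,4],"angular":[0,0,0]},{"hand":1,"offset":[0,0,6.5],"angular":[0,0,0]},{"hand":1,"offset":[0,0,8],"angular":[0,0,0]},{"hand":1,"offset":[0,0,8],"angular":[0,0,0]},{"hand":1,"offset":[0,0,8],"angular":[0,0,0]}]}}

```text
time: 6.92
tool_pos: [0.534, -0.2374, 0.3057]
tcp_rot: [-3.126, -0.312, 0.001]
wrist_force: [0.7, 0.5, -0.5]
width: 1.001
```

```bash
python3 - <<'E'
from workcell import bot
from h import *
import cv2
s=bot.read_state(); print(s["q"],s["tool_pos"],s["wrist_force"],s["width"])
b=bot.read_camera("side")["frame"]; cv2.imwrite("pics/side5.png",b)
r=cv2.resize(b[120:180,320:380],(400,400),interpolation=cv2.INTER_CUBIC)
o=cv2.resize(cv2.imread("pics/side0.png")[120:180,320:380],(400,400),interpolation=cv2.INTER_CUBIC)
cv2.imwrite("pics/c5.png",np.hstack([o,r]))
for z in(.176,.244,.251): p=proj(np.array([.535,-.237,z]),Ks,Rs,ts); print(z,p,(p-[320,120])*400/60)
E
```

```text
[-4.60950193e-01  5.62156879e-02  1.70697940e+00  1.21772193e-05
  1.37937445e+00  9.10761548e-01] [ 0.53404715 -0.23741902  0.30565186] [ 0.74758019  0.48445843 -0.48714758] 1.0007702913492151
0.176 [345.16209299 159.13426562] [167.74728661 260.89510414]
0.244 [345.09194525 139.03299119] [167.27963497 126.8866079 ]
0.251 [345.08459287 136.9261226 ] [167.23061915 112.84081732]
```

View pics/c5.png

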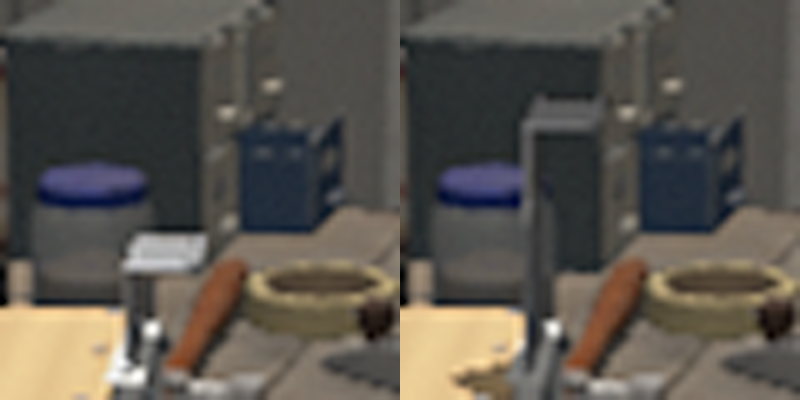

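The lip is up: its lower-left edge went from about (128,266) to (525,127), roughly 140 of the expected 148 px. I'll measure that more finely.

```bash
python3 - <<'E'
import cv2
a=cv2.imread("pics/side0.png",0);b=cv2.imread("pics/side5.png",0)
for c in(341,343,345,347,349):
    print(c,a[152:165,c].tolist(),b[130:144,c].tolist())
E
```

```text
341 [74, 69, 60, 156, 186, 177, 175, 202, 146, 64, 63, 62, 58] [43, 44, 43, 43, 63, 89, 94, 91, 106, 74, 31, 41, 41, 40]
343 [48, 48, 37, 146, 180, 177, 172, 200, 146, 82, 98, 103, 99] [43, 45, 45, 42, 38, 80, 93, 90, 105, 76, 38, 44, 44, 45]
345 [44, 44, 28, 138, 176, 176, 175, 199, 141, 110, 127, 122, 119] [45, 47, 45, 45, 37, 81, 93, 91, 105, 76, 38, 44, 44, 42]
347 [43, 41, 27, 138, 179, 180, 167, 183, 133, 111, 127, 121, 117] [43, 44, 42, 41, 40, 79, 94, 88, 103, 75, 39, 44, 43, 44]
349 [41, 40, 28, 135, 170, 175, 175, 134, 70, 98, 118, 111, 98] [46, 48, 49, 48, 60, 84, 92, 90, 75, 60, 50, 48, 46, 40]
```

The lift measures about 70 mm, which is a thin margin over 68 mm. I'll regrip and pull once more, releasing with upward tension.

>>> {"name": "drive_tool", "arguments": {"deltas": [{"hand":1,"offset":[0,0,-3],"angular":[0,0,0]},{"hand":1,"offset":[0,0,-6],"angular":[0,0,0]},{"hand":1,"offset":[0,0,-8.2],"angular":[0,0,0]},{"hand":1,"offset":[0,0,-8.2],"angular":[0,0,0]},{"hand":0.5,"offset":[0,0,-8.2],"angular":[0,0,0]},{"hand":0.3,"offset":[0,0,-8.2],"angular":[0,0,0]},{"hand":0.3,"offset":[0,0,-8.2],"angular":[0,0,0]},{"hand":0.3,"offset":[0,0,-8.2],"angular":[0,0,0]}], "force": 100}}

```text
time: 7.98
tool_pos: [0.5345, -0.236, 0.2254]
tcp_rot: [-3.123, -0.312, -0.001]
wrist_force: [-1.4, 4.5, 0.4]
width: 0.669
```

>>> {"name": "drive_tool", "arguments": {"deltas": [{"hand":0.3,"offset":[0,0,0.2],"angular":[0,0,0]},{"hand":0.3,"offset":[0,0,0.4],"angular":[0,0,0]},{"hand":0.3,"offset":[0,0,0.4],"angular":[0,0,0]},{"hand":0.3,"offset":[0,0,0.4],"angular":[0,0,0]}]}}

```text
time: 8.48
tool_pos: [0.5344, -0.236, 0.227]
tcp_rot: [-3.123, -0.312, 0.0]
wrist_force: [3.0, 4.3, -8.0]
width: 0.671
```

>>> {"name": "drive_tool", "arguments": {"deltas": [{"hand":0.3,"offset":[0,0,0.2],"angular":[0,0,0]},{"hand":0.3,"offset":[0,0,0.4],"angular":[0,0,0]},{"hand":0.3,"offset":[0,0,0.4],"angular":[0,0,0]},{"hand":0.3,"offset":[0,0,0.4],"angular":[0,0,0]}]}}

```text
time: 8.98
tool_pos: [0.5343, -0.2359, 0.2272]
tcp_rot: [-3.122, -0.312, 0.003]
wrist_force: [8.8, 1.9, -22.6]
width: 0.667
```

>>> {"name": "drive_tool", "arguments": {"deltas": [{"hand":0.3,"offset":[0,0,-0.2],"angular":[0,0,0]},{"hand":0.3,"offset":[0,0,-0.3],"angular":[0,0,0]},{"hand":1,"offset":[0,0,-0.3],"angular":[0,0,0]},{"hand":1,"offset":[0,0,-0.3],"angular":[0,0,0]},{"hand":1,"offset":[0,0,-0.3],"angular":[0,0,0]},{"hand":1,"offset":[0,0,-0.3],"angular":[0,0,0]}]}}

```text
time: 9.72
tool_pos: [0.5347, -0.238, 0.2303]
tcp_rot: [3.125, 0.312, 0.002]
wrist_force: [0.3, 0.1, 0.7]
width: 0.999
```

>>> {"name": "drive_tool", "arguments": {"deltas": [{"hand":1,"offset":[0,0,2],"angular":[0,0,0]},{"hand":1,"offset":[0,0,4],"angular":[0,0,0]},{"hand":1,"offset":[0,0,6.5],"angular":[0,0,0]},{"hand":1,"offset":[0,0,8],"angular":[0,0,0]},{"hand":1,"offset":[0,0,8],"angular":[0,0,0]}]}}

```text
time: 10.35
tool_pos: [0.5354, -0.2381, 0.312]
tcp_rot: [3.124, 0.312, 0.006]
wrist_force: [0.2, 0.1, 0.7]
width: 0.999
```

```bash
python3 - <<'E'
from workcell import bot
from h import *
import cv2
b=bot.read_camera("side")["frame"]; cv2.imwrite("pics/side6.png",b)
b=cv2.cvtColor(b,cv2.COLOR_BGR2GRAY)
for c in(343,345,347): print(c,b[128:144,c].tolist())
y=np.radians(11.4);Rz=np.array([[np.cos(y),-np.sin(y),0],[np.sin(y),np.cos(y),0],[0,0,1]])
for l in(0,.068,.07,.0725,.075):
  print(l,[proj(np.array([.535,-.237,.176+l])+Rz@np.array(o),Ks,Rs,ts).round(2).tolist() for o in((0,.03,-.002),(0,.03,.002),(0,-.03,.002))])
E
```

```text
343 [42, 44, 44, 47, 45, 45, 37, 79, 93, 90, 107, 76, 39, 43, 41, 46]
345 [45, 44, 44, 43, 44, 44, 37, 80, 95, 90, 108, 77, 40, 42, 45, 45]
347 [38, 42, 44, 44, 43, 43, 39, 79, 95, 88, 104, 75, 39, 44, 45, 44]
0 [[344.34, 162.15], [344.33, 160.97], [345.96, 156.23]]
0.068 [[344.25, 141.72], [344.24, 140.5], [345.9, 136.44]]
0.07 [[344.25, 141.11], [344.24, 139.89], [345.9, 135.85]]
0.0725 [[344.24, 140.35], [344.24, 139.12], [345.9, 135.11]]
0.075 [[344.24, 139.58], [344.24, 138.35], [345.9, 134.37]]
```

The image is unchanged, so both firm stops agree. Compared with the projection model, the absolute lip position matches about 74 mm lift (the blade apparently started a few mm up). Now the cap.

>>> {"name": "drive_tool", "arguments": {"deltas": [{"hand":1,"offset":[0,5,0],"angular":[0,0,0]},{"hand":1,"offset":[0,10.5,0],"angular":[0,0,0]},{"hand":1,"offset":[0,16,0],"angular":[0,0,0]},{"hand":1,"offset":[0,21.5,0],"angular":[0,0,0]},{"hand":1,"offset":[0,27,0],"angular":[0,0,0]},{"hand":1,"offset":[0,32.5,0],"angular":[0,0,0]},{"hand":1,"offset":[0,38,0],"angular":[0,0,0]},{"hand":1,"offset":[0,43.5,0],"angular":[0,0,0]}]}}

```text
time: 11.4
tool_pos: [0.5334, 0.199, 0.3078]
tcp_rot: [3.125, 0.312, -0.003]
wrist_force: [1.2, 0.1, -0.2]
width: 1.002
```

>>> {"name": "drive_tool", "arguments": {"deltas": [{"hand":1,"offset":[0,5,-3],"angular":[0,0,0]},{"hand":1,"offset":[0,9,-7],"angular":[0,0,0]},{"hand":1,"offset":[0,11.8,-12],"angular":[0,0,0]},{"hand":1,"offset":[0,11.8,-16],"angular":[0,0,0]},{"hand":1,"offset":[0,11.8,-18],"angular":[0,0,0]},{"hand":1,"offset":[0,11.8,-18],"angular":[0,0,0]},{"hand":1,"offset":[0,11.8,-18],"angular":[0,0,0]}]}}

```text
time: 12.28
tool_pos: [0.5357, 0.3156, 0.1312]
tcp_rot: [-3.125, -0.311, -0.004]
wrist_force: [0.1, 0.8, 0.5]
width: 1.0
```

```bash
python3 - <<'E'
from workcell import bot
for i in range(3):
    s=bot.read_state(); print(s["q"][5],s["tool_pos"],s["tcp_rot"]); bot.read_camera("side")
E
```

```text
1.864753289075346 [0.53571021 0.31561698 0.13116954] [-3.1250341  -0.31102266 -0.00424737]
1.8648409699614077 [0.53603009 0.31577462 0.1316949 ] [-3.12463156 -0.31077395 -0.00575444]
1.8648020765006874 [0.53606401 0.31585636 0.1318635 ] [-3.12449076 -0.31097037 -0.00622349]
```

>>> {"name": "drive_tool", "arguments": {"deltas": [{"hand":1,"offset":[-0.1,0,-3],"angular":[0,0,0]},{"hand":1,"offset":[-0.1,0,-6],"angular":[0,0,0]},{"hand":1,"offset":[-0.1,0,-8],"angular":[0,0,0]},{"hand":1,"offset":[-0.1,0,-9.3],"angular":[0,0,0]},{"hand":1,"offset":[-0.1,0,-9.8],"angular":[0,0,0]},{"hand":1,"offset":[-0.1,0,-9.8],"angular":[0,0,0]},{"hand":1,"offset":[-0.1,0,-9.8],"angular":[0,0,0]}]}}

```text
time: 13.3
tool_pos: [0.5341, 0.3158, 0.0323]
tcp_rot: [-3.125, -0.312, -0.003]
wrist_force: [-0.5, 0.5, -0.3]
width: 0.998
```

>>> {"name": "drive_tool", "arguments": {"deltas": [{"hand":0.6,"offset":[0,0,0],"angular":[0,0,0]},{"hand":0.5,"offset":[0,0,0],"angular":[0,0,0]},{"hand":0.4,"offset":[0,0,0],"angular":[0,0,0]},{"hand":0.2,"offset":[0,0,0],"angular":[0,0,0]},{"hand":0.2,"offset":[0,0,0],"angular":[0,0,0]},{"hand":0.2,"offset":[0,0,0],"angular":[0,0,0]},{"hand":0.2,"offset":[0,0,0],"angular":[0,0,0]}], "force": 50}}

```text
time: 14.18
tool_pos: [0.5338, 0.3156, 0.0318]
tcp_rot: [-3.126, -0.312, -0.002]
wrist_force: [-1.1, 1.3, 5.5]
width: 0.423
```

>>> {"name": "drive_tool", "arguments": {"deltas": [{"hand":0.2,"offset":[0,0,2],"angular":[0,0,0]},{"hand":0.2,"offset":[0,0,5],"angular":[0,0,0]},{"hand":0.2,"offset":[0,0,9],"angular":[0,0,0]},{"hand":0.2,"offset":[0,0,13],"angular":[0,0,0]},{"hand":0.2,"offset":[0,0,17],"angular":[0,0,0]},{"hand":0.2,"offset":[0,0,20],"angular":[0,0,0]},{"hand":0.2,"offset":[0,0,20],"angular":[0,0,0]}]}}

```text
time: 15.05
tool_pos: [0.5349, 0.3163, 0.2352]
tcp_rot: [-3.123, -0.312, -0.009]
wrist_force: [-0.0, 0.2, -1.0]
width: 0.431
```

>>> {"name": "drive_tool", "arguments": {"deltas": [{"hand":0.2,"offset":[0.9,-4,0],"angular":[0,0,0]},{"hand":0.2,"offset":[1.8,-9,0],"angular":[0,0,0]},{"hand":0.2,"offset":[2.7,-14,0],"angular":[0,0,0]},{"hand":0.2,"offset":[3.6,-19,0],"angular":[0,0,0]},{"hand":0.2,"offset":[4.5,-24,0],"angular":[0,0,0]},{"hand":0.2,"offset":[5.5,-29,0],"angular":[0,0,0]},{"hand":0.2,"offset":[6.5,-33,0],"angular":[0,0,0]},{"hand":0.2,"offset":[7.2,-36.4,0],"angular":[0,0,0]}]}}

```text
time: 16.05
tool_pos: [0.6041, -0.0502, 0.2287]
tcp_rot: [-3.125, -0.311, 0.006]
wrist_force: [-0.1, 0.6, -0.7]
width: 0.433
```

>>> {"name": "drive_tool", "arguments": {"deltas": [{"hand":0.2,"offset":[0,0,-1],"angular":[0,0,0]},{"hand":0.2,"offset":[0,0,-2],"angular":[0,0,0]},{"hand":0.2,"offset":[0,0,-2.5],"angular":[0,0,0]},{"hand":0.2,"offset":[0,0,-2.5],"angular":[0,0,0]},{"hand":0.2,"offset":[0,0,-2.5],"angular":[0,0,0]}]}}

```text
time: 16.68
tool_pos: [0.6055, -0.0479, 0.2065]
tcp_rot: [3.126, 0.314, 0.001]
wrist_force: [0.1, -0.7, -1.3]
width: 0.428
```

```bash
python3 - <<'E'
from workcell import bot
import cv2,numpy as np
s=bot.read_state(); print(s["tool_pos"],s["tcp_rot"],s["wrist_force"],s["width"])
a=bot.read_camera("top")["frame"]; b=bot.read_camera("side")["frame"]
cv2.imwrite("pics/top7.png",a);cv2.imwrite("pics/side7.png",b)
l=cv2.resize(a[100:200,310:410],(400,400),interpolation=cv2.INTER_CUBIC)
r=cv2.resize(b[120:200,270:350],(400,400),interpolation=cv2.INTER_CUBIC)
cv2.imwrite("pics/c7.png",np.hstack([l,r]))
E
```

```text
[ 0.60550314 -0.04788894  0.20654638] [3.12581367e+00 3.13861831e-01 6.83433950e-04] [ 0.12637162 -0.71949215 -1.3014151 ] 0.42820875474843667
```

View pics/c7.png

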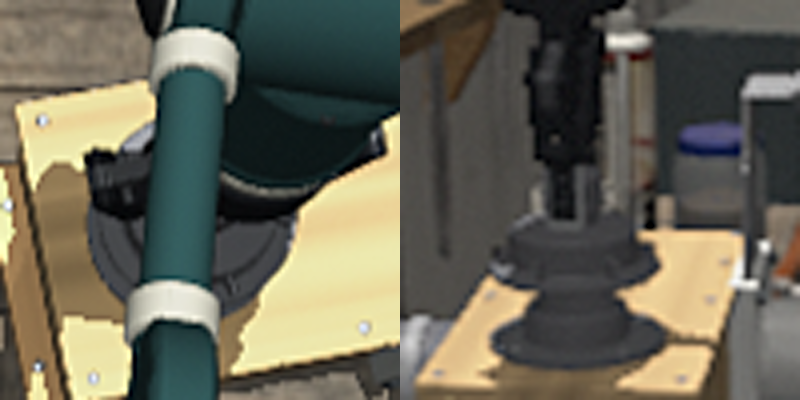

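Left (top): cap flange edges at about x=88 and 297, lower edge y≈317, with the arm hiding the rest. Right (side): cap flange spans x 493–663 and port flange 492–666, spigot 528–630.

```bash
python3 - <<'E'
from h import *
a=np.linspace(0,2*np.pi,721)
def circ(c,r,z,cam,o,s):
    P=np.array([proj(np.array([c[0]+r*np.cos(x),c[1]+r*np.sin(x),z]),*cam) for x in a]); P=(P-o+.5)*s-.5
    return "x %.1f..%.1f y %.1f..%.1f"%(P[:,0].min(),P[:,0].max(),P[:,1].min(),P[:,1].max())
S=(Ks,Rs,ts);T=(K,R,t)
c=(.605,-.048)
for z in(.175,.178,.181): print("cap",z,"top",circ(c,.052,z,T,[310,100],4),"side",circ(c,.052,z,S,[270,120],5))
print("port side",circ(c,.054,.135,S,[270,120],5),"spig",circ(c,.032,.155,S,[270,120],5))
print("port top",circ(c,.054,.135,T,[300,85],4.4))
E
```

```text
cap 0.175 top x 94.9..295.8 y 111.7..311.0 side x 90.4..262.9 y 247.3..298.3
cap 0.178 top x 95.4..296.9 y 110.3..310.2 side x 90.2..262.8 y 242.6..293.4
cap 0.181 top x 95.8..298.1 y 108.8..309.5 side x 89.9..262.7 y 238.0..288.5
port side x 90.3..267.7 y 307.2..364.3 spig x 125.1..230.7 y 287.5..320.1
port top x 138.4..357.7 y 205.4..423.1
```

```bash
python3 - <<'E'
from h import *
import cv2
a=np.linspace(0,2*np.pi,361)
def ov(f,o,n,cam,cs):
    im=cv2.imread(f)[o[1]:o[1]+n,o[0]:o[0]+n]; k=400//n*n; s=400/n
    im=cv2.resize(im,(400,400),interpolation=cv2.INTER_CUBIC)
    im=cv2.convertScaleAbs(im,alpha=1.6,beta=15)
    for c,r,z,col in cs:
        for x in a[::6]:
            p=(proj(np.array([c[0]+r*np.cos(x),c[1]+r*np.sin(x),z]),*cam)-o+.5)*s-.5
            cv2.circle(im,tuple(int(v) for v in p.round()),1,col,-1)
    return im
c=(.605,-.048)
g=[(c,.052,.178,(0,255,0)),(c,.039,.203,(0,255,255)),(c,.054,.135,(0,0,255))]
T=ov("pics/top7.png",np.array([326,122]),64,(K,R,t),g[:2]);S=ov("pics/side7.png",np.array([284,156]),50,(Ks,Rs,ts),g)
cv2.imwrite("pics/c8.png",np.hstack([T,S]))
E
```

```text
(no output)
```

View pics/c8.png

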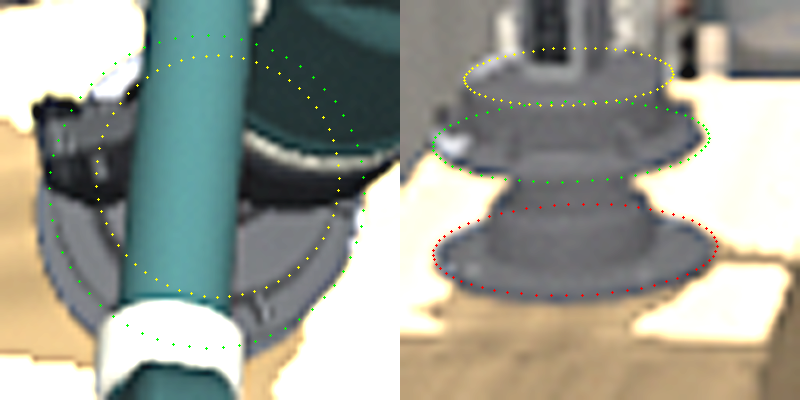

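The side overlay matches the cap and the port at the same centre. The grey rim showing in the top view fits the port flange below (centre (191,215), r 154), and the skirt edge fits the prediction. Lowering.

>>> {"name": "drive_tool", "arguments": {"deltas": [{"hand":0.2,"offset":[0,0,-0.8],"angular":[0,0,0]},{"hand":0.2,"offset":[0,0,-1.5],"angular":[0,0,0]},{"hand":0.2,"offset":[0,0,-2],"angular":[0,0,0]},{"hand":0.2,"offset":[0,0,-2.4],"angular":[0,0,0]},{"hand":0.2,"offset":[0,0,-2.6],"angular":[0,0,0]},{"hand":0.2,"offset":[0,0,-2.6],"angular":[0,0,0]}]}}

```text
time: 17.52
tool_pos: [0.6053, -0.0486, 0.1801]
tcp_rot: [-3.126, -0.312, 0.0]
wrist_force: [0.4, -1.8, -0.3]
width: 0.429
```

No axial force, so it's on the spigot without jamming. Continuing.

>>> {"name": "drive_tool", "arguments": {"deltas": [{"hand":0.2,"offset":[0,0,-0.4],"angular":[0,0,0]},{"hand":0.2,"offset":[0,0,-0.8],"angular":[0,0,0]},{"hand":0.2,"offset":[0,0,-1.1],"angular":[0,0,0]},{"hand":0.2,"offset":[0,0,-1.3],"angular":[0,0,0]},{"hand":0.2,"offset":[0,0,-1.3],"angular":[0,0,0]}]}}

```text
time: 18.15
tool_pos: [0.6053, -0.0486, 0.1672]
tcp_rot: [-3.126, -0.312, 0.0]
wrist_force: [-0.4, 1.0, -1.0]
width: 0.43
```

>>> {"name": "drive_tool", "arguments": {"deltas": [{"hand":0.2,"offset":[0,0,-0.1],"angular":[0,0,0]},{"hand":0.2,"offset":[0,0,-0.2],"angular":[0,0,0]},{"hand":0.2,"offset":[0,0,-0.2],"angular":[0,0,0]}]}}

```text
time: 18.52
tool_pos: [0.6056, -0.0486, 0.1668]
tcp_rot: [3.126, 0.312, 0.001]
wrist_force: [-3.7, -0.3, 6.9]
width: 0.429
```

Contact with the seat (7 N upward, z stopped). Release and retreat upward.

>>> {"name": "drive_tool", "arguments": {"deltas": [{"hand":0.5,"offset":[0,0,0],"angular":[0,0,0]},{"hand":1,"offset":[0,0,0],"angular":[0,0,0]},{"hand":1,"offset":[0,0,0],"angular":[0,0,0]},{"hand":1,"offset":[0,0,0],"angular":[0,0,0]},{"hand":1,"offset":[0,0,0],"angular":[0,0,0]},{"hand":1,"offset":[0,0,3],"angular":[0,0,0]},{"hand":1,"offset":[0,0,7],"angular":[0,0,0]},{"hand":1,"offset":[0,0,12],"angular":[0,0,0]}]}}

```text
time: 19.52
tool_pos: [0.6045, -0.0485, 0.2851]
tcp_rot: [-3.125, -0.312, 0.004]
wrist_force: [0.6, 0.3, 0.4]
width: 1.002
```

>>> {"name": "drive_tool", "arguments": {"deltas": [{"hand":1,"offset":[-1,6,2],"angular":[0,0,0]},{"hand":1,"offset":[-2,12,2],"angular":[0,0,0]},{"hand":1,"offset":[-4,17,2],"angular":[0,0,0]},{"hand":1,"offset":[-6,22,2],"angular":[0,0,0]},{"hand":1,"offset":[-8,28,2],"angular":[0,0,0]},{"hand":1,"offset":[-10,34,2],"angular":[0,0,0]},{"hand":1,"offset":[-10,34,2],"angular":[0,0,0]},{"hand":1,"offset":[-10,34,2],"angular":[0,0,0]}]}}

```text
time: 20.52
tool_pos: [0.5053, 0.2913, 0.3052]
tcp_rot: [3.125, 0.314, 0.0]
wrist_force: [0.3, 0.2, 0.4]
width: 0.998
```

```bash
python3 - <<'E'
from workcell import bot
from h import *
import cv2
s=bot.read_state(); print(s["time"],s["tool_pos"],s["wrist_force"])
A=bot.read_camera("top")["frame"];B=bot.read_camera("side")["frame"]
cv2.imwrite("pics/top9.png",A);cv2.imwrite("pics/side9.png",B)
c=(.605,-.048)
def ov(im,o,n,cam,cs):
    im=cv2.resize(im[o[1]:o[1]+n,o[0]:o[0]+n],(400,400),interpolation=cv2.INTER_CUBIC)
    for r,z,col in cs:
        for x in np.linspace(0,6.28,50):
            p=(proj(np.array([c[0]+r*np.cos(x),c[1]+r*np.sin(x),z]),*cam)-o+.5)*400/n-.5
            cv2.circle(im,tuple(int(v) for v in p.round()),1,col,-1)
    return im
g=[(.019,.196,(255,0,255)),(.052,.141,(0,255,0)),(.039,.163,(0,255,255))]
cv2.imwrite("pics/c9.png",np.hstack([ov(A,np.array([320,120]),70,(K,R,t),g),ov(B,np.array([280,120]),80,(Ks,Rs,ts),g)]))
b=cv2.cvtColor(B,cv2.COLOR_BGR2GRAY)
print(b[128:144,345])
E
```

```text
20.525 [0.50529458 0.29133339 0.30515277] [0.3102584  0.22870068 0.42388742]
[ 42  44  43  43  41  37  66 158 183 181 176 109  33  45  41  45]
```

View pics/c9.png

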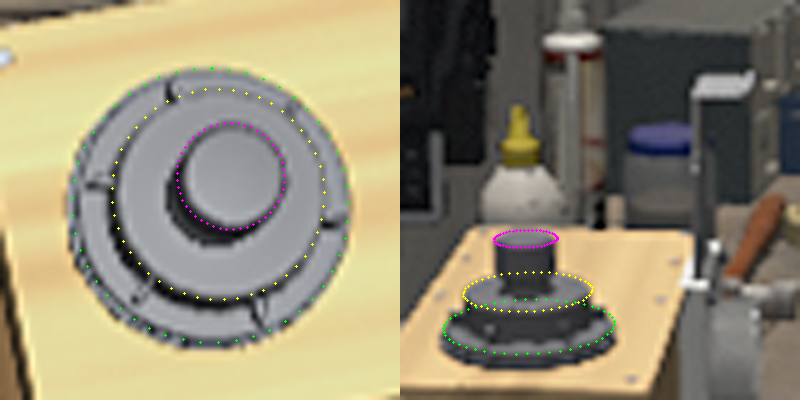

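Checks: the cap sits concentric and level at the seated height in both views. Against the calibrated model, the lip's edge rows (134.3 and 139.0) give a lift of about 75 mm. The gripper is clear, so I'm handing in.

```bash
python3 -c "
from workcell import bot
print(bot.finish_job())"
```

```text
the job is handed in; nothing more can be done
None
```

I pulled the gate blade up to its stop first, then put the grey cap on the top port and handed the job in at about 20.5 s of the 56 s allowed. The hand-in gives no verdict, so this rests on my own checks.

- **Cap:** in the last pictures from both cameras it lines up with the port to within about 1 mm, flange down and level. When I lowered it, it stopped on the seat with about 7 N. The gripper is open and well away from everything.
- **Blade:** it came up against a firm stop on two separate pulls (28 N and 23 N, with the tool not moving at the end). The last side picture shows it still up, at about 75 mm against the calibrated camera model.
- **Where the checks disagreed:** comparing before and after, the lip rose only about 69–70 mm in the pictures, and the tool travelled about 73 mm. The simplest explanation is that the blade was already 5–8 mm open at the start. The judged value of 68 mm should be met, but only the camera model and the two hard stops support the full 75 mm.
- **Other objects:** nothing I did touched the sanding block, the offcut or the tape measure, and all moves near them were well above. I did not measure their positions again at the end.

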